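Line up a clay study and the feeler arm

TASK

In the clay modelling studio, push the turntable round by its spokes with a fingertip until its arrow arm points straight at the feeler post; then, with the turntable left so, push the arm on top of the post round with a fingertip until it points straight at the centre of the turntable, and take the hand away. Push gently and grasp nothing, never touch the clay model or shift it on its turntable, and leave everything else on the bench where it stands.

Things in the scene. Friction and masses are not known exactly. Their poses are not given: they have to be found in the camera images.
- hub (a point): Centre of the turntable platter's top face, on its vertical turning axis, 66 mm above the bench; turns with the platter: its x axis points along the arrow arm, z up. Platter: plywood disc 170 mm across, 16 mm thick. Four level steel arms stick out of its edge at 53 to 63 mm above the bench: the arrow arm along +x, plain round spokes (10 mm thick, ending 142 mm from the axis) along +y, -x, -y.
- arrow_tip (a point): Point of the turntable's arrow arm, 148 mm from the turntable axis, 58 mm above the bench. The arrow arm is flat, 12 mm wide and 10 mm high, with an open arrow head about 42 mm wide that begins 120 mm from the axis.
- platter (a joint): Turning angle of the platter in rad, 0 at the start, counter-clockwise from above positive; a full turn either way is free. It needs about 2 N at 120 mm from the axis and stays where it is left.
- clay: Brown clay model like a small car, 112 mm long (x, its low nose to +x, above the arrow arm), 62 mm wide, 40 mm high, lying loose on the middle of the platter; origin at the centre of its underside (66 mm above the bench), its top at 106 mm. Not to be touched.
- pivot (a point): Centre of the feeler arm's hub on the post's axis, 150 mm above the bench; turns with the arm: its x axis points along the arm, z up. Hub 36 mm across, its top 160 mm above the bench. The arm is a level aluminium bar 12 mm wide and high (144 to 156 mm above the bench) out to 110 mm from the axis, then a 6 mm needle. It passes well above platter and clay.
- feeler_tip (a point): End of the feeler arm's needle, 127 mm from the post axis, 150 mm above the bench.
- feeler (a joint): Turning angle of the feeler arm in rad, 0 when it points straight away from the robot (+x), counter-clockwise from above positive; more than half a turn either way is free. It needs about 1.5 N at 85 mm from the axis and stays where it is left.
- tape: Bystander: roll of black tape lying flat, 80 mm across, 19 mm high; origin at the centre of its underside.
- offcut: Bystander: brown clay offcut, 34 x 50 x 35 mm; origin at the centre of its underside.
- mug: Bystander: white mug, 76 mm across, 85 mm high; origin at the centre of its underside.
- brush: Bystander: brush 200 mm long lying along its x axis, handle to -x, origin about mid-length.
- bottle: Bystander: white bottle with a black cap, 60 mm across, 160 mm high; origin at the centre of its underside.
- spatula: Bystander: spatula 280 mm long lying along its x axis, handle to -x, origin about mid-length.
- sander: Bystander: cork sanding block, 60 x 100 x 35 mm; origin at the centre of its underside.
- stand: The turntable as a whole; origin on its axis at bench height. Its round dark stand, 176 mm across at the foot, is fixed to the bench and does not turn with the platter.
- post: The feeler post as a whole: a steel rod 26 mm thick on a round dark foot 68 mm across, fixed to the bench; origin on its axis at bench height. Does not turn with the arm.
Not all that is in view belongs to the job. Leave any yellow look-alike of the post alone.

How it is judged:
On the way, in this order (a step that is already met when the one before it is completed fails the run):
1. the arrow arm points at the feeler post and the turntable is at rest (y of pivot in the frame of hub between -0.016 and 0.016 m and x of pivot in the frame of hub above 0 m and velocity of joint platter between -0.05 and 0.05 rad/s), for 0.3 s.
2. the feeler arm points at the turntable's centre, with the arrow arm still pointing at the post (all of step 1 and y of hub in the frame of pivot between -0.016 and 0.016 m and x of hub in the frame of pivot above 0 m and velocity of joint feeler between -0.05 and 0.05 rad/s), for 0.3 s.
At the end, for the whole second after the job is handed in: The line of the arrow arm passes within 16 mm of the post's axis, the line of the feeler arm passes within 16 mm of the turntable's axis, both arms pointing towards one another and at rest; the clay sits on the platter within 8 mm and 0.12 rad of its place; no bystander has moved 15 mm (all of step 2 and distance between clay and hub below 0.008 m and angle between the x axis of clay and the x axis of hub, either way round below 0.12 rad and distance of each of tape, offcut, mug, brush, bottle, spatula, sander from where it was at the start of the episode below 0.015 m); the robot touches nothing.
It fails at once if the clay model is touched by the robot (contact force between any of the fingers, the arm and clay above 0.5 N).
It fails at once if the clay model is lifted or shifted on the platter by 12 mm (distance between clay and hub above 0.012 m).
It fails at once if the turntable or the feeler arm is pinched or pushed harder than 20 N (contact force between the fingers and stand above 20 N or contact force between the fingers and post above 20 N).
It fails at once if a bystander is lifted, carried or shifted by more than 20 mm (distance of any of tape, offcut, mug, brush, bottle, spatula, sander from where it was at the start of the episode above 0.02 m).
It also fails if it takes over 72 s, if anything falls off the work surface, if the arm or the gripper's body presses on something with over 40 N, if the wrist force passes 120 N, or if a joint passes its speed limit or range.

ROBOT

A 7-joint arm with a two-finger parallel gripper is mounted at the origin on the work surface. World frame = base frame: x ahead of the robot, y to its left, z up, the work surface at z = 0. Lengths are in m, angles in rad, forces in N, time in s.
With the tool pointing down it reaches from about 0.4 to 0.875 m from the base axis. Payload 19.3 kg.
Tool frame: the origin (TCP) lies on the centre line of the jaws, within the pads' length; the fingertips stand 14 mm ahead of it and the grasp point (between the pads) lies 5 mm behind it; z points along the fingers, y is the line along which they close (so a half turn about z gives the same grasp; the last joint's range is limited). The gripper opens to 85 mm and grips with 20 to 120 N. Pads are 22 mm wide; open, the fingers measure 114 mm over their backs; the gripper's body (76 mm by 85 mm) begins 54 mm behind the grasp point. The pads swing forward as they close: fully open they stand 13 mm farther back than shut.
Start: joints at [-1.395, 0.521, -0.036, 1.599, 0.021, 1.021, -0.113], TCP at [0.152, 0.606, 0.245] pointing down, gripper open.
Joint ranges: [-2.91, 2.91], [-0.3, 2.13], [-1.5, 1.42], [0.17, 2.43], [-1.26, 4.41], [0.16, 1.93], [-2.52, 2.52]. Speed limits (rad/s): [1.89, 1.89, 2.39, 2.39, 3.01, 3.01, 3.01].

INTERFACE

Orientations are given as [roll, pitch, yaw] about the fixed x, y, z axes, in that order (R = Rz(yaw) Ry(pitch) Rx(roll)).
In Python, from workcell import bot, grab_frame, regions_of gives the robot as it stands. The module is installed in compiled form; this text tells all that it offers.
- The arm moves only by the tool play_rows, never from a script. Its argument "plan" is a list of rows, each a list of 3 entries, a list of its own where there are three numbers: the shift along the tool's x, y, z in units of 2.5 cm (1.0 is 2.5 cm), then the turn, a rotation vector about the tool's x, y, z in units of 0.15 rad (1.0 is 0.15 rad), then the closure, from -1 (fully open) to 1 (shut). In form: [[[tx, ty, tz], [rx, ry, rz], jaw], ...]. A call has 1 to 20 rows; each row shifts and turns the commanded pose from where the row before left it, along the tool's axes as they then stand; what a row does not reach is not made up. A row lasts 1/8 s, in which the tool goes at most 62.5 mm and 10.7 degrees, less where a joint would pass 70% of its speed; a pose out of reach is approached as far as the arm can. A call with a number of a shift or a turn outside -1 to 1 is refused whole. A call with a gripper value outside its range is refused whole. The fingers move at their own pace and stop on an object; "newtons" is the grip in N (left out, the last holds). Time passes only in rows, so rows that do not move let the fingers close. It gives the time, the measured TCP pose, the force, the opening and the grip force at its end, in the units of the state.
- bot.observe(): the state, without advancing time (a new reading comes with each control period).
- grab_frame(name): name is "scene" or "top"; returns a dict with "pixels" (384x512x3 uint8, red, green, blue), "depth" (384x512 float32, m along the optical axis (not along the pixel's ray), 0 where there is no reading), "camera_matrix" (3x3 intrinsics, pixels), "R" (3x3) and "t" (3): a world point X has camera coordinates R X + t. Camera axes: x right, y down, z forward; pixel columns grow to the right and rows downward; lengths in m; the calibration is good to about 2 mm. A picture is of the moment at which its call begins.
- bot.job_done(): hands the job in; it is judged then, once.
Trained networks look in the newest picture that a camera, given by its name, has taken for a name from the list of things; names that differ only in an ending like _2 or _b are one class to them, and where a whole thing is asked for, a point or a joint stands for the part that bears it (a point fixed in the world has none). Each returns a list of dicts, best first, with "p" (0 to 1); they miss things now and then, are a little off and sometimes report something else, mostly with a low value. They report only what shows in the picture. A call takes as long as a camera call. They do not tell look-alikes from the thing itself.
- regions_of(thing, camera): "mask" (384x512 bool, what is visible of it) and "box" ([left, top, right, bottom] in pixels, round what is visible of it).
The state is a dict: "clock": time; "qpos": joint angles; "qd": joint speeds; "joint_efforts": joint torques, N m; "position": TCP position; "tool_rot": TCP orientation; "force": force on the tool from outside, world axes, zero at the start; "moment": the same for the moment, N m; "grip_width": finger opening in m; "finger_force": force on a finger pad.
Only numpy, scipy, OpenCV 4.12 (cv2) and the standard library are available. Lean on these libraries where they do the work, as an engineer would, in place of code of your own. Each camera call takes 0.05 s, during which the arm holds its last target. There are 200 camera calls.

## Working session

There is one attempt and no reset: what is moved stays moved. The work goes in short steps, Python scripts to look and compute and a tool call to move; the robot and the scene stay as the last step left them, time stands still between calls to the robot, and variables do not carry over. Pictures are saved under pics/ and viewed, at most 10 in all, crops included, and the job is handed in when it is done.

Besides the shell and the picture viewer there is one more tool, called as name(argument=value, ...), one argument or row to a line, values as JSON. play_rows: Moves the arm, as the interface text tells. Its arguments: {"type":"object","properties":{"plan":{"type":"array"},"newtons":{"type":"number"}},"required":["plan"]}

```bash
mkdir -p pics; cat > h.py <<'E'
import numpy as np, cv2
from workcell import bot, grab_frame, regions_of
def pts(f,mask=None):
    d=f["depth"]; m=d>0
    if mask is not None: m&=mask
    v,u=np.nonzero(m); K=f["camera_matrix"]; z=d[v,u]
    c=np.stack([(u-K[0,2])/K[0,0]*z,(v-K[1,2])/K[1,1]*z,z],1)
    return (c-f["t"])@f["R"], u, v
def save(f,n,s=1.5): cv2.imwrite(f"pics/{n}.png",cv2.resize(f["pixels"][:,:,::-1],None,fx=s,fy=s))
E
python3 - <<'E'
from h import *
for c in("scene","top"):
    f=grab_frame(c); save(f,c+"0"); print(c,"cam at",-f["R"].T@f["t"])
    for n in "hub arrow_tip clay pivot feeler_tip tape offcut mug brush bottle spatula sander stand post".split():
        for r in regions_of(n,c)[:3]:
            P,u,v=pts(f,r["mask"]); 
            if len(P): print(n,round(r["p"],2),r["box"],len(P),np.median(P,0).round(3),P.min(0).round(3),P.max(0).round(3))
s=bot.observe();print(s)
E
```

```text
scene cam at [ 1.4193482  -0.24321208  1.27834153]
hub 0.88 [246.8, 168.4, 324.5, 218.8] 1434 [0.578 0.095 0.065] [ 0.402  0.012 -0.004] [0.664 0.226 0.086]
arrow_tip 0.94 [243.9, 164.9, 324.6, 223.1] 1511 [0.575 0.103 0.065] [ 0.402  0.012 -0.005] [0.668 0.23  0.074]
arrow_tip 0.65 [194.6, 193.5, 222.8, 229.8] 247 [ 0.599 -0.129  0.157] [ 0.561 -0.155  0.144] [ 0.696 -0.108  0.165]
clay 0.85 [265.4, 175.3, 307.8, 197.5] 625 [0.567 0.117 0.093] [0.501 0.066 0.062] [0.612 0.175 0.115]
pivot 0.69 [197.7, 192.7, 221.2, 229.5] 238 [ 0.6   -0.129  0.157] [ 0.483 -0.152 -0.001] [ 0.687 -0.109  0.165]
feeler_tip 0.81 [196.2, 193.2, 223.9, 228.6] 247 [ 0.595 -0.13   0.157] [ 0.483 -0.155 -0.001] [ 0.689 -0.109  0.165]
feeler_tip 0.66 [168.5, 152.1, 192.2, 178.0] 181 [ 0.407 -0.177  0.158] [ 0.368 -0.199  0.129] [ 0.499 -0.161  0.165]
feeler_tip 0.47 [194.0, 193.7, 226.2, 237.6] 758 [ 0.589 -0.136  0.064] [ 0.483 -0.171 -0.005] [ 0.696 -0.09   0.165]
tape 0.56 [246.3, 240.9, 270.0, 266.6] 330 [ 0.722 -0.016  0.018] [ 0.678 -0.053 -0.004] [0.759 0.022 0.026]
offcut 0.59 [220.6, 163.4, 238.7, 1
[... 3633 characters left out ...]
  0.166]
{'clock': 1.5, 'qpos': array([-1.39518432,  0.52139636, -0.03629808,  1.59947614,  0.02120687,
        1.02108553, -0.11277834]), 'qd': array([-0.00148802,  0.00016614,  0.00037378,  0.00129367,  0.00085402,
       -0.00146438,  0.00125927]), 'joint_efforts': array([ 3.33507496e-04, -9.26836109e+01,  1.97853729e+00, -3.70246983e+01,
        1.80797477e-02,  1.96049463e-03, -1.18660691e-05]), 'position': array([0.15211742, 0.6062157 , 0.24530163]), 'tool_rot': array([3.14157285e+00, 3.44570910e-06, 2.89576088e+00]), 'force': array([-0.02795771, -1.04026842,  0.03200729]), 'moment': array([ 0.02998108,  0.03306192, -0.02238101]), 'finger_force': 0.0, 'grip_width': 0.08545938553586234}
```

View pics/top0.png

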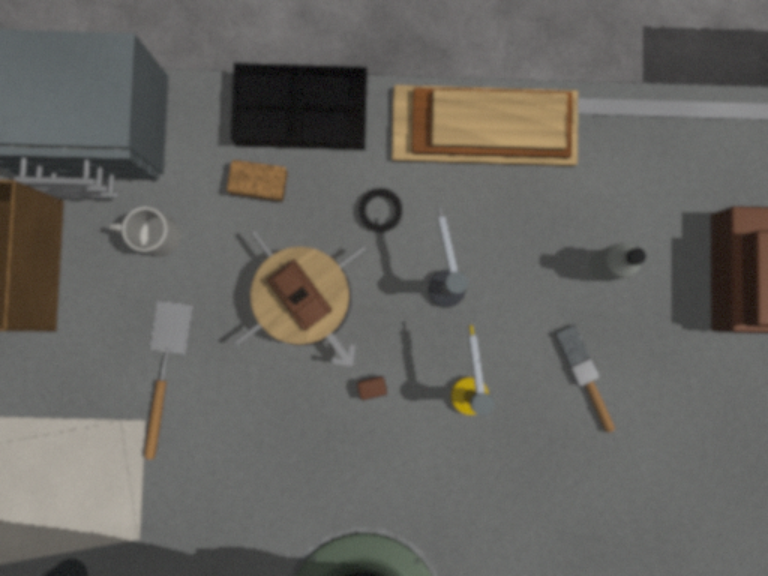

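View pics/scene0.png

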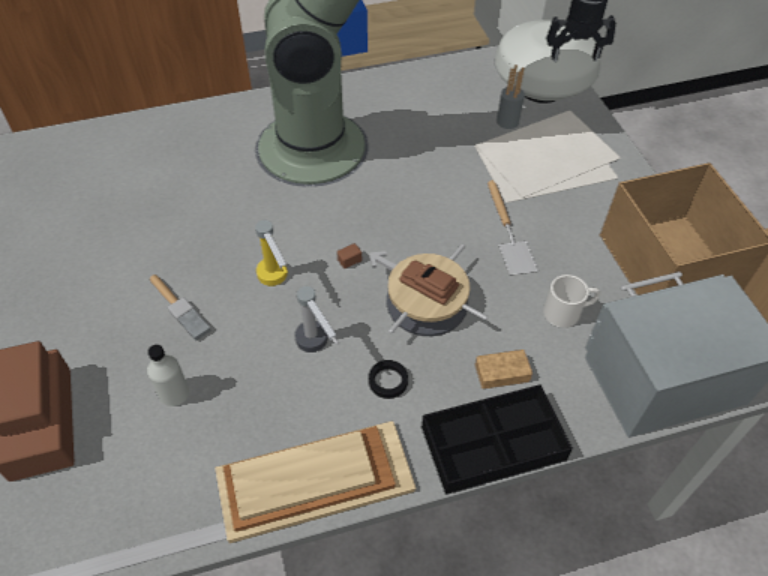

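The top view shows the arrow at about (350,360) pointing down-right, hub (300,295), grey post (448,288) with its arm pointing up at (443,215). The yellow look-alike is at (470,395).

```bash
cat >> h.py <<'E'
from scipy.optimize import least_squares
def circ(P):
    f=lambda p:np.hypot(P[:,0]-p[0],P[:,1]-p[1])-p[2]
    return least_squares(f,[*P[:,:2].mean(0),.05],loss='soft_l1',f_scale=.002).x
def hull(P): return P[cv2.convexHull(P[:,:2].astype(np.float32),returnPoints=False)[:,0]]
def measure(feeler=True,table=True):
    f=grab_frame("top"); P,u,v=pts(f); c=f["pixels"][v,u].astype(float)
    H=np.array([.553,.121]); V=np.array([.585,-.13])
    if table:
        q=P[(np.hypot(*(P[:,:2]-H).T)<.1)&(abs(P[:,2]-.066)<.006)]
        k=circ(hull(q)); print("platter circ",k.round(4))
        H=k[:2]
        s=P[(abs(P[:,2]-.058)<.012)&(np.hypot(*(P[:,:2]-H).T)>.095)&(np.hypot(*(P[:,:2]-H).T)<.152)]
        a=np.arctan2(s[:,1]-H[1],s[:,0]-H[0]); 
        m=np.angle(np.exp(4j*a).mean())/4; print("spoke angles",[round(np.angle(np.exp(1j*(m+i*np.pi/2))),3) for i in range(4)],len(s))
        r=np.hypot(*(s[:,:2]-H).T); print("wide pts by arm",[int(((abs(np.angle(np.exp(1j*(a-m-i*np.pi/2))))<.3)).sum()) for i in range(4)])
    if feeler:
        s=P[(P[:,2]>.137)&(P[:,2]<.175)&(np.hypot(*(P[:,:2]-V).T)<.17)&(P[:,0]>.5)]
        hb=s[s[:,2]>.1565+.0]; 
        rect=cv2.minAreaRect(s[:,:2].astype(np.float32)); print("feeler rect",rect, len(s),"z",np.percentile(s[:,2],[5,50,95]).round(3))
        np.save("s.npy",s)
    return f
E
python3 - <<'E'
from h import *
f=measure()
s=np.load("s.npy")
# slices along the arm
o=np.array([.585,-.13]);
c,sv,vt=np.linalg.svd(s[:,:2]-s[:,:2].mean(0)); d=vt[0]*np.sign(vt[0][0]); n=np.array([-d[1],d[0]])
t=(s[:,:2]-o)@d; w=(s[:,:2]-o)@n
print(d)
for a in np.arange(-.04,.15,.008):
    m=(t>=a)&(t<a+.008)
    if m.sum(): print(round(a,3),m.sum(),w[m].min().round(4),w[m].max().round(4),w[m].mean().round(4),np.median(s[m,2]).round(3))
E
```

```text
platter circ [0.5541 0.1255 0.0866]
spoke angles [np.float64(0.669), np.float64(2.24), np.float64(-2.472), np.float64(-0.901)] 370
wide pts by arm [70, 70, 164, 66]
feeler rect ((0.6006423234939575, -0.12983882427215576), (0.20647111535072327, 0.034562624990940094), 8.195707321166992) 415 z [0.151 0.157 0.163]
[0.96838774 0.24944975]
-0.032 5 -0.0054 0.0051 0.0003 0.154
-0.024 38 -0.0146 0.0138 -0.0006 0.16
-0.016 51 -0.0183 0.0163 0.0005 0.16
-0.008 48 -0.018 0.0158 -0.0012 0.161
0.0 38 -0.0147 0.014 -0.0008 0.16
0.008 19 -0.008 0.0043 -0.001 0.156
0.016 17 -0.0074 0.0048 -0.0013 0.156
0.024 18 -0.0071 0.0048 -0.0011 0.157
0.032 17 -0.0065 0.004 -0.001 0.154
0.04 19 -0.0075 0.0047 -0.0014 0.156
0.048 16 -0.008 0.0043 -0.0014 0.156
0.056 18 -0.0069 0.0039 -0.001 0.157
0.064 17 -0.0074 0.0044 -0.001 0.156
0.072 19 -0.0084 0.0037 -0.0018 0.156
0.08 18 -0.0077 0.004 -0.0018 0.157
0.088 16 -0.0068 0.0037 -0.0016 0.156
0.096 15 -0.0075 0.0033 -0.0015 0.155
0.104 8 -0.0052 0.0001 -0.0021 0.153
0.112 7 -0.0055 0.0001 -0.0026 0.153
```

play_rows(
  plan=[
    [[0,0,0],[0,0,-0.82],1],
    [[0,0,0],[0,0,-0.82],1],
    [[-0.5,-0.4,0],[0,0,0],1],
    [[-0.95,-0.78,0],[0,0,0],1],
    [[-0.95,-0.78,0],[0,0,0],1],
    [[-0.95,-0.78,0],[0,0,0],1],
    [[-0.95,-0.78,0],[0,0,0],1],
    [[-0.95,-0.78,0],[0,0,0],1],
    [[-0.95,-0.78,0],[0,0,0],1],
    [[-0.95,-0.78,0],[0,0,0],1],
    [[-0.95,-0.78,0],[0,0,0],1],
    [[-0.95,-0.78,0],[0,0,0],1],
    [[-0.95,-0.78,0],[0,0,0],1],
    [[-0.95,-0.78,0],[0,0,0],1],
    [[-0.95,-0.78,0],[0,0,0],1],
    [[-0.95,-0.78,0],[0,0,0],1],
    [[-0.95,-0.78,0],[0,0,0],1],
    [[-0.95,-0.78,0],[0,0,0],1],
    [[-0.95,-0.78,0],[0,0,0],1],
    [[0,0,0],[0,0,0],1],
  ],
)

```text
clock: 4.05
position: [0.5464, 0.281, 0.2452]
tool_rot: [-3.14, 0.001, 3.134]
force: [0.1, -0.1, -0.1]
grip_width: -0.0002
finger_force: 0.0
```

play_rows(
  plan=[
    [[-0.85,-0.7,0],[0,0,0],1],
    [[-0.85,-0.7,0],[0,0,0],1],
    [[-0.85,-0.7,0],[0,0,0],1],
    [[-0.85,-0.7,0],[0,0,0],1],
    [[-0.85,-0.7,0],[0,0,0],1],
    [[-0.85,-0.7,0],[0,0,0],1],
    [[0,0,0.8],[0,0,0],1],
    [[0,0,0.8],[0,0,0],1],
    [[0,0,0.8],[0,0,0],1],
    [[0,0,0.8],[0,0,0],1],
    [[0,0,0.8],[0,0,0],1],
    [[0,0,0.8],[0,0,0],1],
    [[0,0,0.8],[0,0,0],1],
    [[0,0,0.8],[0,0,0],1],
    [[0,0,0.8],[0,0,0],1],
    [[0,0,0.4],[0,0,0],1],
    [[0,0,0],[0,0,0],1],
  ],
)

```text
clock: 6.18
position: [0.6719, 0.1792, 0.0546]
tool_rot: [-3.141, -0.001, -3.141]
force: [0.4, -0.1, -0.1]
grip_width: 0.0001
finger_force: 0.0
```

play_rows(
  plan=[
    [[0.2,0.05,0],[0,0,0],1],
    [[0.2,0.05,0],[0,0,0],1],
    [[0.14,0.19,0],[0,0,0],1],
    [[0.14,0.19,0],[0,0,0],1],
    [[0.14,0.19,0],[0,0,0],1],
    [[0.14,0.19,0],[0,0,0],1],
    [[0.14,0.19,0],[0,0,0],1],
    [[0.14,0.19,0],[0,0,0],1],
    [[0.14,0.19,0],[0,0,0],1],
    [[0.22,0.14,0],[0,0,0],1],
    [[0.22,0.14,0],[0,0,0],1],
    [[0.22,0.14,0],[0,0,0],1],
    [[0.22,0.14,0],[0,0,0],1],
    [[0.22,0.14,0],[0,0,0],1],
    [[0.22,0.14,0],[0,0,0],1],
    [[0.22,0.08,0],[0,0,0],1],
    [[0.22,0.06,0],[0,0,0],1],
    [[0.2,0.04,0],[0,0,0],1],
    [[0.1,0.02,0],[0,0,0],1],
    [[0,0,0],[0,0,0],1],
  ],
)

```text
clock: 8.68
position: [0.586, 0.2412, 0.0553]
tool_rot: [3.142, -0.0, -3.141]
force: [0.1, -0.0, -0.2]
grip_width: 0.0001
finger_force: 0.0
```

```bash
python3 - <<'E'
from h import *
f=measure(feeler=False); save(f,"top1")
s=bot.observe(); print(s["position"],s["force"])
E
```

```text
platter circ [0.5516 0.1185 0.0927]
spoke angles [np.float64(-0.114), np.float64(1.457), np.float64(3.028), np.float64(-1.685)] 302
wide pts by arm [71, 18, 65, 148]
[0.58607168 0.24114168 0.05531827] [ 0.15307005 -0.09901039 -0.82580688]
```

View pics/top1.png

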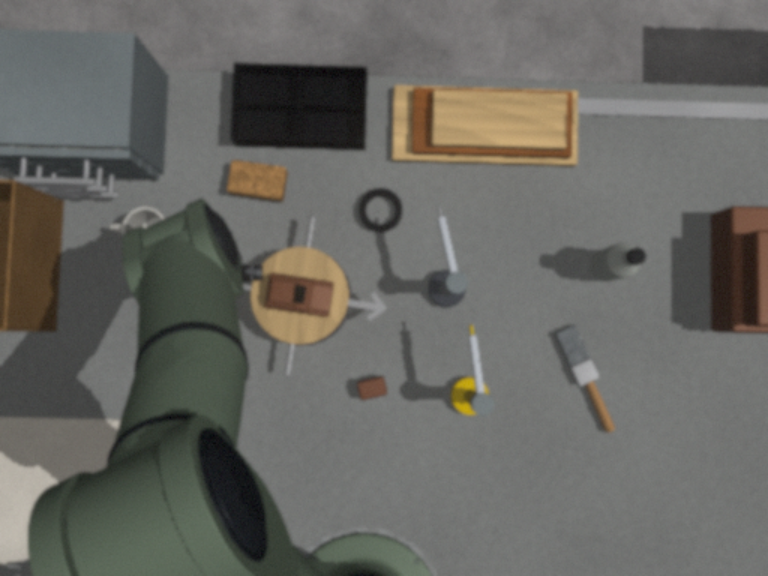

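The arrow (382,306) now points just right-and-down of the hub (300,295), so about 0.2 rad is left to turn. The clay sits in place.

play_rows(
  plan=[
    [[0.15,0.04,0],[0,0,0],1],
    [[0.2,0.04,0],[0,0,0],1],
    [[0.2,0.04,0],[0,0,0],1],
    [[0.15,0.04,0],[0,0,0],1],
    [[0.12,0.02,0],[0,0,0],1],
    [[0.05,0,0],[0,0,0],1],
    [[0,0,0],[0,0,0],1],
    [[0,0,0],[0,0,0],1],
  ],
)

```text
clock: 9.72
position: [0.5643, 0.2456, 0.0552]
tool_rot: [3.142, -0.0, -3.141]
force: [-0.2, 0.5, 0.0]
grip_width: -0.0002
finger_force: 0.2
```

```bash
cat >> h.py <<'E'
def arrow(H=(.5541,.1255)):
    H=np.array(H); f=grab_frame("top"); P,u,v=pts(f); r=np.hypot(*(P[:,:2]-H).T); a=np.arctan2(*(P[:,:2]-H).T[::-1])
    s=(abs(P[:,2]-.058)<.012)&(r>.095)&(r<.153)
    for c in (-1.49,-1.49+np.pi/2,-1.49-np.pi/2):
        m=s&(abs(np.angle(np.exp(1j*(a-c))))<.5)
        if m.sum(): print("arm",round(c,2),"angle",np.mean(a[m]).round(3),m.sum(),"far",P[m][r[m].argmax(),:2].round(3),r[m].max().round(3))
    q=P[(P[:,2]>.075)&(P[:,2]<.12)&(r<.075)]
    if len(q): print("clay rect",cv2.minAreaRect(q[:,:2].astype(np.float32)))
    return f
E
python3 - <<'E'
from h import *
f=arrow(); print(bot.observe()["position"])
E
```

```text
arm -1.49 angle -1.504 159 far [ 0.568 -0.021] 0.147
arm 0.08 angle 0.06 70 far [0.695 0.132] 0.141
arm -3.06 angle -2.784 60 far [0.416 0.123] 0.138
clay rect ((0.5553528666496277, 0.1266234964132309), (0.06196262314915657, 0.11120970547199249), 1.9169869422912598)
[0.56432508 0.24558435 0.0552387 ]
```

play_rows(
  plan=[
    [[-0.2,0.1,0],[0,0,0],1],
    [[-0.5,0.2,0],[0,0,0],1],
    [[-0.5,0.2,0],[0,0,0],1],
    [[0,0,-0.8],[0,0,0],1],
    [[0,0,-1],[0,0,0],1],
    [[0,0,-1],[0,0,0],1],
    [[0,0,-1],[0,0,0],1],
    [[0,0,-1],[0,0,0],1],
    [[0,0,-1],[0,0,0],1],
    [[0,0,-1],[0,0,0],1],
    [[0,0,-1],[0,0,0],1],
    [[0,0,0],[0,0,0],1],
  ],
)

```text
clock: 11.28
position: [0.5948, 0.2581, 0.2534]
tool_rot: [3.14, 0.003, 3.142]
force: [0.3, 0.1, -0.8]
grip_width: -0.0003
finger_force: 0.0
```

```bash
python3 - <<'E'
from h import *
f=arrow(); P,u,v=pts(f); H=np.array([.5541,.1255])
q=P[(np.hypot(*(P[:,:2]-H).T)<.11)&(abs(P[:,2]-.066)<.006)]
g=P[:,:2]-H; x=P[(abs(P[:,2]-.058)<.012)&(abs(g[:,0])>.095)&(abs(g[:,0])<.145)&(abs(g[:,1])<.03)]
y=P[(abs(P[:,2]-.058)<.012)&(g[:,1]<-.095)&(g[:,1]>-.155)&(abs(g[:,0])<.045)]
y2=P[(abs(P[:,2]-.058)<.012)&(g[:,1]>.095)&(g[:,1]<.145)&(abs(g[:,0])<.03)]
for n,s in (("x",x),("arrow",y),("yy",np.r_[y,y2])):
    l=cv2.fitLine(s[:,:2].astype(np.float32),cv2.DIST_HUBER,0,.001,.001).ravel(); a=np.arctan2(l[1],l[0]); print(n,len(s),a.round(4),(a%(np.pi/2)).round(4),l.round(4))
print("y2",len(y2),y2.mean(0), "arrow mean",y.mean(0))
V=np.array([.575,-.133])
s=P[(P[:,2]>.158)&(np.hypot(*(P[:,:2]-V).T)<.025)]; h=hull(s); print("pivot",circ(h),h[:,:2].min(0),h[:,:2].max(0),cv2.minEnclosingCircle(s[:,:2].astype(np.float32)))
E
```

```text
arm -1.49 angle -1.504 161 far [ 0.568 -0.021] 0.147
arm 0.08 angle 0.06 69 far [0.696 0.132] 0.142
arm -3.06 angle -2.778 59 far [0.417 0.117] 0.138
clay rect ((0.5554702281951904, 0.12660641968250275), (0.061838094145059586, 0.1112162172794342), 2.0510852336883545)
x 128 0.0528 0.0528 [0.9986 0.0528 0.5638 0.1269]
arrow 160 -1.5048 0.066 [ 6.600e-02 -9.978e-01  5.625e-01  3.000e-04]
yy 229 -1.516 0.0548 [ 0.0547 -0.9985  0.5584  0.0739]
y2 69 [0.54906601 0.24464378 0.06232783] arrow mean [5.62451623e-01 2.54315584e-04 6.31821205e-02]
pivot [ 0.57852582 -0.13247126  0.01711827] [ 0.56198612 -0.14871392] [ 0.59792898 -0.11704859] ((0.5804480314254761, -0.13251642882823944), 0.019490167498588562)
```

play_rows(
  plan=[
    [[0,0,1],[0,0,0],1],
    [[0,0,1],[0,0,0],1],
    [[0,0,1],[0,0,0],1],
    [[0,0,1],[0,0,0],1],
    [[0,0,1],[0,0,0],1],
    [[0,0,1],[0,0,0],1],
    [[0,0,1],[0,0,0],1],
    [[0,0,0.8],[0,0,0],1],
    [[0.5,-0.2,0],[0,0,0],1],
    [[0.45,-0.2,0],[0,0,0],1],
    [[0.15,-0.1,0],[0,0,0],1],
    [[0.1,0,0],[0,0,0],1],
    [[0.1,0,0],[0,0,0],1],
    [[0.02,0,0],[0,0,0],1],
    [[0,0,0],[0,0,0],1],
    [[0,0,0],[0,0,0],1],
  ],
)

```text
clock: 13.32
position: [0.5616, 0.2456, 0.0553]
tool_rot: [3.141, 0.0, -3.141]
force: [1.7, 0.6, 1.6]
grip_width: -0.0003
finger_force: 0.9
```

play_rows(
  plan=[
    [[-0.2,0.1,0],[0,0,0],1],
    [[-0.5,0.2,0],[0,0,0],1],
    [[-0.5,0.2,0],[0,0,0],1],
    [[0,0,-0.8],[0,0,0],1],
    [[0,0,-1],[0,0,0],1],
    [[0,0,-1],[0,0,0],1],
    [[0,0,-1],[0,0,0],1],
    [[0,0,-1],[0,0,0],1],
    [[0,0,-1],[0,0,0],1],
    [[0,0,-1],[0,0,0],1],
    [[0,0,-1],[0,0,0],1],
    [[0,0,0],[0,0,0],1],
  ],
)

```text
clock: 14.82
position: [0.5917, 0.2582, 0.2533]
tool_rot: [3.14, 0.003, -3.142]
force: [0.2, -0.6, -0.4]
grip_width: 0.0001
finger_force: 0.0
```

```bash
cat > chk.py <<'E'
from h import *
f=grab_frame("top"); P,u,v=pts(f); H=np.array([.5555,.1265])
g=P[:,:2]-H; z=abs(P[:,2]-.058)<.012
x=P[z&(abs(g[:,0])>.095)&(abs(g[:,0])<.145)&(abs(g[:,1])<.03)]
y=P[z&(g[:,1]<-.095)&(g[:,1]>-.155)&(abs(g[:,0])<.045)]
y2=P[z&(g[:,1]>.095)&(g[:,1]<.145)&(abs(g[:,0])<.03)]
for n,s in (("x",x),("yy",np.r_[y,y2])):
    l=cv2.fitLine(s[:,:2].astype(np.float32),cv2.DIST_HUBER,0,.001,.001).ravel(); a=np.arctan2(l[1],l[0]); print(n,len(s),(a%(np.pi/2)).round(4),l.round(4))
print("arrow line at y=-.1325: x=",l[2]+l[0]/l[1]*(-.1325-l[3]))
r=np.hypot(g[:,0],g[:,1]); q=P[(P[:,2]>.075)&(P[:,2]<.12)&(r<.075)]
print("clay",cv2.minAreaRect(q[:,:2].astype(np.float32)))
E
python3 chk.py; python3 - <<'E'
from h import *
for c in ("scene","top"):
    f=grab_frame(c);P,u,v=pts(f);V=np.array([.577,-.1325]);r=np.hypot(*(P[:,:2]-V).T)
    s=P[(P[:,2]>.157)&(P[:,2]<.175)&(r<.03)]
    print(c,len(s),s.mean(0),cv2.minEnclosingCircle(s[:,:2].astype(np.float32)))
    a=P[(P[:,2]>.14)&(P[:,2]<.17)&(r>.03)&(r<.135)&(P[:,0]>.55)]
    l=cv2.fitLine(a[:,:2].astype(np.float32),cv2.DIST_HUBER,0,.001,.001).ravel();print("feeler",np.arctan2(l[1],l[0]),l)
E
```

```text
x 134 0.076 [0.9971 0.0759 0.5792 0.1286]
yy 231 0.0748 [ 0.0747 -0.9972  0.5598  0.0708]
arrow line at y=-.1325: x= 0.5750636
clay ((0.5560956597328186, 0.12657353281974792), (0.062196988612413406, 0.11218820512294769), 4.151695728302002)
scene 98 [ 0.57929077 -0.13766492  0.16033838] ((0.5806925296783447, -0.13366127014160156), 0.0229064729064703)
feeler 0.23909016 [ 0.97155386  0.23681878  0.6491559  -0.12113815]
top 170 [ 0.57912939 -0.13239418  0.16028942] ((0.5836968421936035, -0.13349997997283936), 0.02293960377573967)
feeler 0.2416901 [ 0.97093487  0.23934394  0.6490612  -0.11499855]
```

play_rows(
  plan=[
    [[-0.19,-0.95,0],[0,0,0],1],
    [[-0.19,-0.95,0],[0,0,0],1],
    [[-0.19,-0.95,0],[0,0,0],1],
    [[-0.19,-0.95,0],[0,0,0],1],
    [[-0.19,-0.95,0],[0,0,0],1],
    [[-0.19,-0.95,0],[0,0,0],1],
    [[-0.19,-0.95,0],[0,0,0],1],
    [[-0.19,-0.95,0],[0,0,0],1],
    [[-0.19,-0.95,0],[0,0,0],1],
    [[-0.19,-0.95,0],[0,0,0],1],
    [[-0.19,-0.95,0],[0,0,0],1],
    [[-0.19,-0.95,0],[0,0,0],1],
    [[-0.19,-0.95,0],[0,0,0],1],
    [[-0.19,-0.95,0],[0,0,0],1],
    [[-0.19,-0.95,0],[0,0,0],1],
    [[-0.19,-0.95,0],[0,0,0],1],
    [[-0.13,-0.95,0],[0,0,0],1],
    [[0,0,0],[0,0,0],1],
    [[0,0,0],[0,0,0],1],
  ],
)

```text
clock: 17.35
position: [0.6707, -0.1454, 0.2502]
tool_rot: [3.141, -0.0, -3.141]
force: [0.7, -0.3, -0.0]
grip_width: -0.0003
finger_force: 0.0
```

play_rows(
  plan=[
    [[0,0,0.8],[0,0,0],1],
    [[0,0,0.8],[0,0,0],1],
    [[0,0,0.8],[0,0,0],1],
    [[0,0,0.8],[0,0,0],1],
    [[0,0,0.6],[0,0,0],1],
    [[0,0,0.3],[0,0,0],1],
    [[0.06,0.2,0],[0,0,0],1],
    [[0.06,0.28,0],[0,0,0],1],
    [[0.05,0.26,0],[0,0,0],1],
    [[0.05,0.26,0],[0,0,0],1],
    [[0.05,0.26,0],[0,0,0],1],
    [[0.05,0.26,0],[0,0,0],1],
    [[0.06,0.26,0],[0,0,0],1],
    [[0.06,0.26,0],[0,0,0],1],
    [[0,0,0],[0,0,0],1],
  ],
)

```text
clock: 19.23
position: [0.6597, -0.0938, 0.1478]
tool_rot: [3.141, 0.0, -3.141]
force: [-0.8, -0.4, 0.2]
grip_width: 0.0001
finger_force: 0.0
```

play_rows(
  plan=[
    [[0.12,0.18,0],[0,0,0],1],
    [[0.16,0.2,0],[0,0,0],1],
    [[0.16,0.2,0],[0,0,0],1],
    [[0.16,0.2,0],[0,0,0],1],
    [[0.16,0.2,0],[0,0,0],1],
    [[0.16,0.2,0],[0,0,0],1],
    [[0.2,0.12,0],[0,0,0],1],
    [[0.21,0.12,0],[0,0,0],1],
    [[0.21,0.12,0],[0,0,0],1],
    [[0.21,0.12,0],[0,0,0],1],
    [[0.21,0.12,0],[0,0,0],1],
    [[0.2,0.06,0],[0,0,0],1],
    [[0.2,0.06,0],[0,0,0],1],
    [[0.15,0.04,0],[0,0,0],1],
    [[0.1,0.02,0],[0,0,0],1],
    [[0,0,0],[0,0,0],1],
    [[0,0,0],[0,0,0],1],
  ],
)

```text
clock: 21.35
position: [0.5944, -0.0457, 0.1477]
tool_rot: [3.141, -0.0, -3.141]
force: [0.6, 0.2, -0.4]
grip_width: -0.0
finger_force: 0.0
```

```bash
cat > fee.py <<'E'
from h import *
f=grab_frame("scene"); save(f,"sc_%.0f"%(bot.observe()["clock"]*10)); g=grab_frame("top"); save(g,"tp_%.0f"%(bot.observe()["clock"]*10))
V=np.array([.577,-.1325])
for n,f in (("scene",f),("top",g)):
    P,u,v=pts(f); r=np.hypot(*(P[:,:2]-V).T); a=np.arctan2(P[:,1]+.1325,P[:,0]-.577)
    s=P[(P[:,2]>.14)&(P[:,2]<.17)&(r>.028)&(r<.135)&(a>1.2)&(a<1.95)]
    if len(s)>5:
        l=cv2.fitLine(s[:,:2].astype(np.float32),cv2.DIST_HUBER,0,.001,.001).ravel(); print(n,len(s),np.arctan2(l[1],l[0])%np.pi,"x at hub y",l[2]+l[0]/l[1]*(.1265-l[3]),"x at pivot y",l[2]+l[0]/l[1]*(-.1325-l[3]),s[:,1].min(),s[:,1].max())
E
python3 fee.py; ls pics
```

```text
scene 101 1.0874926 x at hub y 0.6953037 x at pivot y 0.559376 -0.10573881598385867 -0.03507817037954295
sc_214.png
scene0.png
top0.png
top1.png
tp_214.png
```

play_rows(
  plan=[
    [[0.08,0.02,0],[0,0,0],1],
    [[0.1,0.02,0],[0,0,0],1],
    [[0.05,0,0],[0,0,0],1],
    [[0,0,0],[0,0,0],1],
    [[-0.2,0,0],[0,0,0],1],
    [[-0.5,0,0],[0,0,0],1],
    [[-0.5,0,0],[0,0,0],1],
    [[0,0,-0.8],[0,0,0],1],
    [[0,0,-1],[0,0,0],1],
    [[0,0,-1],[0,0,0],1],
    [[0,0,-1],[0,0,0],1],
    [[0,0,-0.5],[0,0,0],1],
    [[0,-1,0],[0,0,0],1],
    [[0,-1,0],[0,0,0],1],
    [[0,-1,0],[0,0,0],1],
    [[0,-1,0],[0,0,0],1],
    [[0,-1,0],[0,0,0],1],
    [[0,-1,0],[0,0,0],1],
    [[0,-1,0],[0,0,0],1],
    [[0,-1,0],[0,0,0],1],
  ],
)

```text
clock: 23.95
position: [0.6189, -0.2455, 0.2546]
tool_rot: [3.141, -0.001, -3.141]
force: [0.2, 0.2, -0.0]
grip_width: -0.0001
finger_force: 0.0
```

```bash
python3 fee.py; ls pics
```

```text
scene 146 1.6505134 x at hub y 0.5594994 x at pivot y 0.58018994 -0.10456541584853041 -0.012340371337334795
top 196 1.6345876 x at hub y 0.56149244 x at pivot y 0.57803684 -0.10366497893372033 -0.007297021106602516
sc_214.png
sc_240.png
scene0.png
top0.png
top1.png
tp_214.png
tp_240.png
```

```bash
python3 chk.py
```

```text
x 133 0.0744 [0.9972 0.0743 0.5531 0.1264]
yy 225 0.0733 [ 0.0732 -0.9973  0.5593  0.0734]
arrow line at y=-.1325: x= 0.574462
clay ((0.5559781193733215, 0.12660902738571167), (0.0621466338634491, 0.11257566511631012), 4.194091320037842)
```

View pics/tp_240.png

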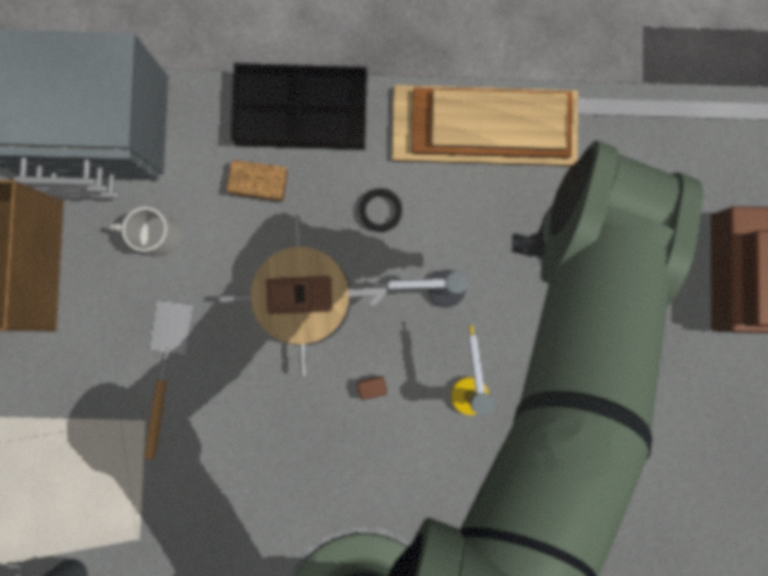

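The arrow arm, from hub (300,295) to (385,293), and the feeler, from post (455,282) to (388,285), point at each other. The clay is in place, the visible bystanders have not moved, and the hand is clear at (525,243).

```bash
python3 -c "
from workcell import bot
print(bot.job_done())"
```

```text
the job is handed in; nothing more can be done
None
```

I handed the job in: by my last camera measurements the arrow arm's line passes about 3 mm from the post axis and the feeler's about 5 mm from the turntable axis (limit 16 mm), the clay was still in place and the hand clear; the brush and bottle were hidden by the arm in that last picture, and no verdict came back.

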